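# Set the folding work light to 60 degrees

## Task

Two folding work lights stand mostly folded on the workbench. Open the yellow one until its lamp panel stands at about 60 degrees to the bench, then let go and see that its stiff hinge holds it there. Leave the blue one as it is.

Things in the scene. Friction and masses are not known exactly. Their poses are not given: they have to be found in the camera images.
- yellow_panel (a joint): Opening angle (rad) of the yellow work light's lamp panel (100 mm wide, 14 thick, free edge 120 mm from the hinge axis): 0 = level, flat over its black base (120 x 110 x 18 mm, fixed to the bench), growing as the free edge, on the robot's side, is raised like a laptop screen; 60 degrees = 1.047, stop 1.9. Starts at 0.15 to 0.5. Stiff hinge: about 5 N at the grip move it; it stays where left.
- yellow_grip (a point): Centre of the yellow light's grip: black rubber barrel, 22 mm diameter, 20 mm long, axis (point y) parallel to the hinge, on a black neck 12 mm wide standing 45 mm out from the middle of the panel's free edge; 165 mm from the hinge axis. Pinch its two flat ends from above, fingers closing along y: it can turn between them as it follows its arc. Site x runs along the panel to the hinge.
- yellow_hinge (a point): Middle of the yellow light's hinge axis, at the base's far edge, 32 mm above the bench, fixed. Its y axis is the hinge axis; its x axis is level, pointing away from the grip's side and within 0.4 rad of straight ahead of the robot. At opening angle q the grip lies 165 mm x cos(q) from here along -x and 165 mm x sin(q) higher.
- blue_grip (a point): Centre of the grip barrel of the other work light, alike in all but its panel, which is blue. It stands 0.25 to 0.55 m to the left or right of the yellow one, also open by 0.15 to 0.5 rad, and is to stay as it is.

How it is judged:
By the outcome, as a careful person would: the job done as asked, in the order asked, and still so for the second after the job is handed in, with the robot touching nothing.
It also fails if it takes over 32 s, if anything falls off the work surface, if the arm or the gripper's body presses on something with over 40 N, if the wrist force passes 120 N, or if a joint passes its speed limit or range.

## Robot

A 7-joint arm with a two-finger parallel gripper is mounted at the origin on a cart in front of the work surface, level with it; the furniture and walls round the work are solid. World frame = base frame: x ahead of the robot, y to its left, z up, the work surface at z = 0. Lengths are in mm, angles in rad, forces in N, time in s.
With the tool pointing down it reaches from about 400 to 850 mm from the base axis. Payload 4.4 kg.
Tool frame: the origin (TCP) lies midway between the tips of the shut fingers; the grasp point (between the pads) lies 19 mm behind it; z points along the fingers, y is the line along which they close (so a half turn about z gives the same grasp; the last joint's range is limited). The gripper opens to 94 mm and grips with 3 to 60 N. Pads are 16 mm wide; open, the fingers measure 119 mm over their backs; the gripper's body (75 mm by 177 mm) begins 78 mm behind the grasp point.
Start: joints at [-1.203, 0.628, 0.038, 1.517, -0.027, 0.996, -0.02], TCP at [273.187, 589.819, 205.478] pointing down, gripper open.
Joint ranges: [-3.06, 3.06], [-0.37, 2.12], [-1.25, 1.32], [0.18, 2.47], [-1.1, 4.24], [0.23, 1.98], [-2.94, 2.94]. Speed limits (rad/s): [2.57, 2.57, 3.14, 3.14, 3.14, 3.14, 3.14].

## Interface

Orientations are given as a unit quaternion [w, x, y, z].
In Python, from cell import robot gives the robot as it stands.
- The arm moves only by the tool arm_command, never from a script. Its argument "deltas" is a list of rows, each an object with "rotation": the turn, a rotation vector about the tool's x, y, z in rad, a list of three; "offset": the shift along the tool's x, y, z in m, a list of three; "hand": the opening, from 0 (shut) to 1 (fully open). In form: [{"rotation": [rx, ry, rz], "offset": [x, y, z], "hand": hand}, ...]. A call has 1 to 20 rows; each row shifts and turns the commanded pose from where the row before left it, along the tool's axes as they then stand; what a row does not reach is not made up. A row lasts 1/10 s, in which the tool goes at most 50 mm and 8.59 degrees, less where a joint would pass 70% of its speed; a pose out of reach is approached as far as the arm can. A call with a gripper value outside its range is refused whole. The fingers move at their own pace and stop on an object; "grip_force" is the grip in N (left out, the last holds). Time passes only in rows, so rows that do not move let the fingers close. It gives the time, the measured TCP pose, the force, the opening and the grip force at its end, in the units of the state.
- robot.read_state(): the state, without advancing time (a new reading comes with each control period).
- robot.capture(name): name is "side" or "top" or "wrist"; returns the picture (384x512x3 uint8, red, green, blue); there is no depth.
- robot.camera_info(name): a dict with "camera_matrix" (3x3 intrinsics, pixels), "world_from_camera" (4x4, takes a point from camera to world coordinates). Camera axes: x right, y down, z forward; pixel columns grow to the right and rows downward; lengths in mm; the calibration is good to about 2 mm. A picture is of the moment at which its call begins: read the wrist's pose just before it. camera_info takes no time and is no camera call; for the wrist camera it gives the pose at the moment of the call.
- robot.sign_off(): hands the job in; it is judged then, once.
The state is a dict: "time": time; "joints": joint angles; "dq": joint speeds; "joint_efforts": joint torques, N m; "tool_pos": TCP position; "ee_rot": TCP orientation; "contact_force": force on the tool from outside, world axes, zero at the start; "wrist_torque": the same for the moment, N m; "gripper_width": finger opening in mm; "finger_force": force on a finger pad.
Only numpy, scipy, OpenCV 4.12 (cv2) and the standard library are available. Lean on these libraries where they do the work, as an engineer would, in place of code of your own. Each camera call takes 0.05 s, during which the arm holds its last target. There are 200 camera calls.

## Working session

There is one attempt and no reset: what is moved stays moved. The work goes in short steps, Python scripts to look and compute and a tool call to move; the robot and the scene stay as the last step left them, time stands still between calls to the robot, and variables do not carry over. Pictures are saved under pics/ and viewed, at most 10 in all, crops included, and the job is handed in when it is done.

Besides the shell and the picture viewer there is one more tool, called after "Call:" by a JSON object that holds its "api" and its "payload", one argument or row to a line. arm_command: Moves the arm, as the interface text tells. Its arguments: {"type":"object","properties":{"deltas":{"type":"array","items":{"type":"object","properties":{"rotation":{"type":"array","items":{"type":"number"}},"offset":{"type":"array","items":{"type":"number"}},"hand":{"type":"number"}}}},"grip_force":{"type":"number"}},"required":["deltas"]}

```bash
mkdir -p pics; python3 - <<'E'
from cell import robot
import cv2
for n in("side","top"):
    cv2.imwrite(f"pics/{n}0.png",robot.capture(n)[:,:,::-1])
    i=robot.camera_info(n);print(i["camera_matrix"],i["world_from_camera"])
s=robot.read_state();print(s)
E
```

```text
[[387.4701205    0.         262.55781646]
 [  0.         387.4701205  196.52914898]
 [  0.           0.           1.        ]] [[ 9.94537760e-01 -7.11706770e-02  7.63503712e-02  4.74757948e+02]
 [-1.02321588e-01 -5.20313656e-01  8.47823090e-01 -8.26364170e+02]
 [-2.06140024e-02 -8.51004368e-01 -5.24753875e-01  5.25330019e+02]
 [ 0.00000000e+00  0.00000000e+00  0.00000000e+00  1.00000000e+00]]
[[372.92125399   0.         251.40855769]
 [  0.         372.92125399 195.73079486]
 [  0.           0.           1.        ]] [[-5.70529298e-03 -9.88672219e-01  1.49982310e-01  4.10560007e+02]
 [-9.99958569e-01  6.70446398e-03  6.15713063e-03 -1.15123863e+02]
 [-7.09293500e-03 -1.49940968e-01 -9.88669508e-01  1.10805864e+03]
 [ 0.00000000e+00  0.00000000e+00  0.00000000e+00  1.00000000e+00]]
{'time': 0.1, 'joints': array([-1.20281025,  0.62922997,  0.03844638,  1.51825807, -0.0270093 ,
        0.99627266, -0.01999348]), 'dq': array([ 1.08428236e-03, -3.20140871e-03,  2.03063796e-04, -3.05425396e-03,
        2.73183256e-06, -1.00530714e-03,  9.14393000e-04]), 'joint_efforts': array([ 3.05710339e-03, -5.50798774e+01,  1.14718415e+00, -1.87118948e+01,
       -5.22418180e-02,  1.91164477e-02,  4.55006170e-05]), 'tool_pos': array([272.9251846 , 589.2801157 , 204.66460432]), 'ee_rot': array([-1.73665919e-04,  2.15196243e-01,  9.76570477e-01, -8.06634968e-04]), 'contact_force': array([-0.72664372,  1.24962247,  0.51189357]), 'wrist_torque': array([ 0.00949764, -0.04114096, -0.01233851]), 'finger_force': 0.0, 'gripper_width': 93.92294496544461}
```

View pics/side0.png

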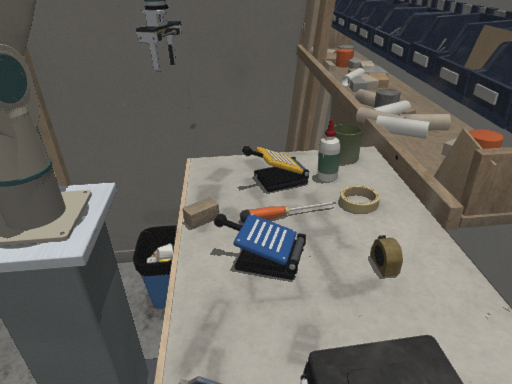

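View pics/top0.png

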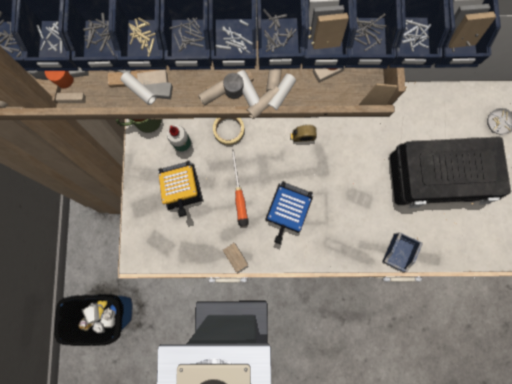

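The side view shows yellow at about (275,165) with its grip near (247,150). In the top view the yellow panel is at about (180,186) with its grip near (185,213), and blue is to the right. I'll zoom in for exact pixels.

```bash
python3 - <<'E'
import cv2,numpy as np
a=cv2.imread("pics/side0.png")[130:205,225:325];b=cv2.imread("pics/top0.png")[150:225,140:240]
f=lambda i:cv2.resize(i,(800,600),interpolation=cv2.INTER_CUBIC)
cv2.imwrite("pics/cs.png",f(a));cv2.imwrite("pics/ct.png",f(b))
E
```

```text
(no output)
```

View pics/cs.png

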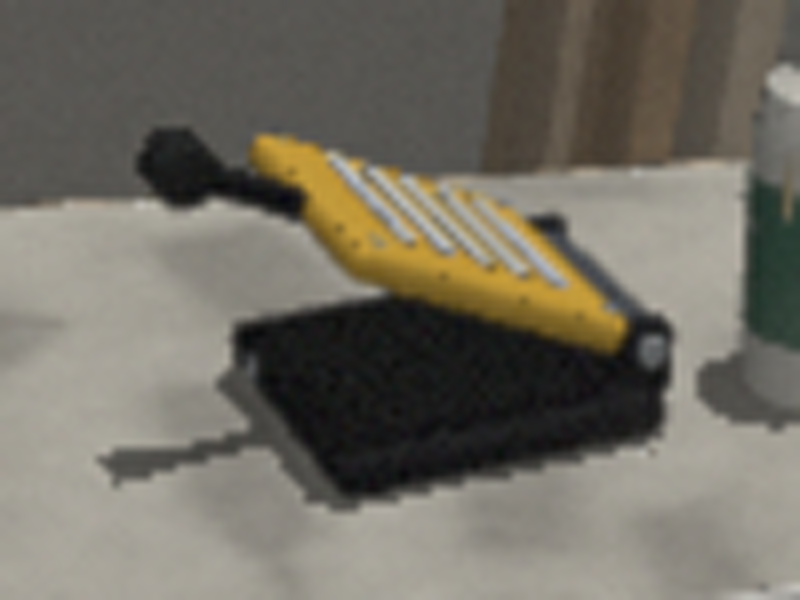

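View pics/ct.png

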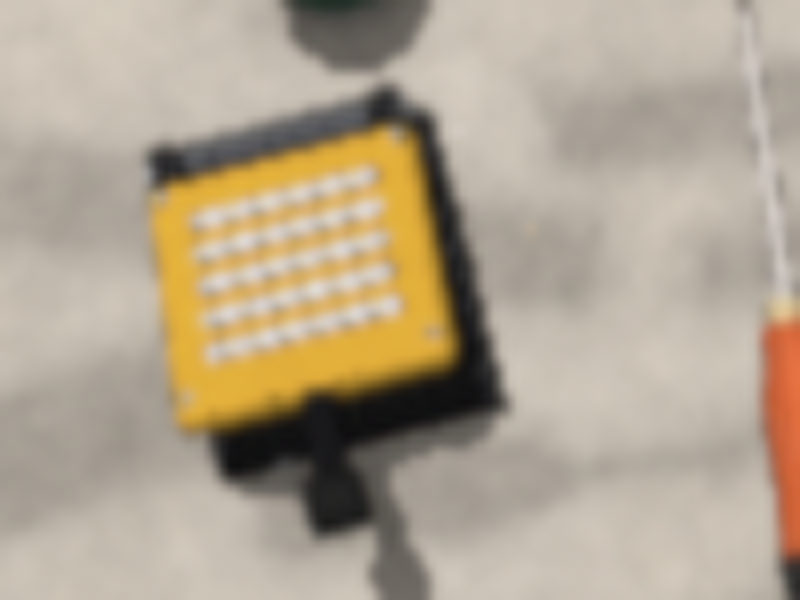

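The zoomed crops show the grip centre at side crop (178,166) and top crop (337,497). The hinge ends are at side (650,348) and (545,222), and at top (168,160) and (385,103). Next I'll fit hinge position, yaw and q.

```bash
cat >h.py <<'E'
from cell import robot
import numpy as np
from scipy.optimize import least_squares
def proj(n,P,I={}):
    if n not in I:I[n]=robot.camera_info(n)
    T=np.linalg.inv(np.array(I[n]["world_from_camera"]));p=np.array(I[n]["camera_matrix"])@(T[:3,:3]@P+T[:3,3]);return p[:2]/p[2]
def axes(a):return np.array([np.cos(a),np.sin(a),0]),np.array([-np.sin(a),np.cos(a),0])
def grip(hx,hy,a,q):
    return np.array([hx,hy,32])-165*np.cos(q)*axes(a)[0]+[0,0,165*np.sin(q)]
E
python3 - <<'E'
from h import *
S=lambda u,v:np.array([225+u/8-.5,130+v/8-.5]);T=lambda u,v:np.array([140+u/8-.5,150+v/8-.5])
def r(p):
    hx,hy,a,q,L=p;H=np.array([hx,hy,32]);y=axes(a)[1];g=grip(hx,hy,a,q)
    return np.concatenate([proj("side",g)-S(178,166),proj("top",g)-T(337,497),
     proj("top",H+L*y)-T(168,160),proj("top",H-L*y)-T(385,103),proj("side",H-L*y)-S(650,348),proj("side",H+L*y)-S(545,222)])
o=least_squares(r,[600,80,0.2,.4,50],x_scale=[10,10,.1,.1,10]);print(o.x,r(o.x).round(2));print(grip(*o.x[:4]))
E
```

```text
[6.63614719e+02 1.20033555e+02 2.59841344e-01 4.54871140e-01
 4.28997378e+01] [ 0.65  0.41 -0.59  0.07 -0.59  0.48  0.46  0.12  0.1  -0.75 -0.06  1.99]
[520.36802109  81.95118195 104.49218245]
```

Fit: the grip is at about (520, 82, 104), yaw 0.26, q = 0.455. A wooden upright stands near y ≈ 280, so I'll pass it at low x and then turn the tool.

Call:
{"api": "arm_command", "payload": {
  "deltas": [
    {"offset": [-0.0225,-0.028,0],"rotation": [0,0,0],"hand": 1},
    {"offset": [-0.0225,-0.028,0],"rotation": [0,0,0],"hand": 1},
    {"offset": [-0.0225,-0.028,0],"rotation": [0,0,0],"hand": 1},
    {"offset": [-0.0225,-0.028,0],"rotation": [0,0,0],"hand": 1},
    {"offset": [-0.0225,-0.028,0],"rotation": [0,0,0],"hand": 1},
    {"offset": [-0.0225,-0.028,0],"rotation": [0,0,0],"hand": 1},
    {"offset": [-0.0225,-0.028,0],"rotation": [0,0,0],"hand": 1},
    {"offset": [-0.0225,-0.028,0],"rotation": [0,0,0],"hand": 1},
    {"offset": [-0.0225,-0.028,0],"rotation": [0,0,0],"hand": 1},
    {"offset": [-0.0225,-0.028,0],"rotation": [0,0,0],"hand": 1},
    {"offset": [0,0,0],"rotation": [0,0,-0.115],"hand": 1},
    {"offset": [0,0,0],"rotation": [0,0,-0.115],"hand": 1},
    {"offset": [0,0,0],"rotation": [0,0,-0.115],"hand": 1},
    {"offset": [0,0,0],"rotation": [0,0,-0.115],"hand": 1},
    {"offset": [0,0,0],"rotation": [0,0,-0.115],"hand": 1},
    {"offset": [0,0,0],"rotation": [0,0,-0.115],"hand": 1},
    {"offset": [0,0,0],"rotation": [0,0,0],"hand": 1}
  ]
}}

```text
time: 1.8
tool_pos: [359.5, 241.0, 205.3]
ee_rot: [-0.0, -0.128, 0.992, -0.0]
contact_force: [-0.5, 0.7, 0.2]
gripper_width: 93.9
finger_force: 0.0
```

Call:
{"api": "arm_command", "payload": {
  "deltas": [
    {"offset": [-0.019,-0.0325,0],"rotation": [0,0,0],"hand": 1},
    {"offset": [-0.019,-0.0325,0],"rotation": [0,0,0],"hand": 1},
    {"offset": [-0.019,-0.0325,0],"rotation": [0,0,0],"hand": 1},
    {"offset": [-0.019,-0.0325,0],"rotation": [0,0,0],"hand": 1},
    {"offset": [-0.019,-0.0325,0],"rotation": [0,0,0],"hand": 1},
    {"offset": [-0.019,-0.0325,0],"rotation": [0,0,0],"hand": 1},
    {"offset": [0,0,0],"rotation": [0,0,0],"hand": 1},
    {"offset": [0,0,0],"rotation": [0,0,0],"hand": 1}
  ]
}}

```text
time: 2.6
tool_pos: [519.1, 80.9, 205.0]
ee_rot: [-0.001, -0.126, 0.992, 0.0]
contact_force: [-0.7, -0.3, 0.0]
gripper_width: 93.7
finger_force: 0.0
```

```bash
python3 - <<'E'
from h import *
import cv2
print(robot.read_state()["tool_pos"])
print(proj("wrist",np.array([520.4,82,104.5])),proj("wrist",np.array([663.6,120,32])))
a=robot.capture("wrist")[:,:,::-1]
cv2.imwrite("pics/w1.png",cv2.resize(a,(768,576)))
E
```

```text
[519.14766942  80.90771551 205.01078562]
[255.12201853 193.66870091] [255.61605796 275.63172842]
```

View pics/w1.png

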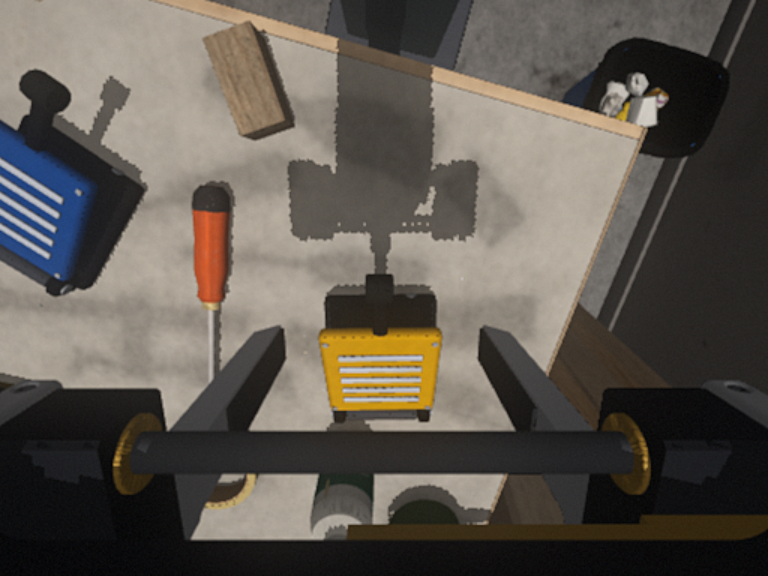

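The wrist view puts the barrel at about (253,193) in raw pixels against a predicted (255,194), and the hinge is level in the picture. So the fit is good to about 2 mm. I'll descend and grip.

Call:
{"api": "arm_command", "payload": {
  "deltas": [
    {"offset": [-0.0015,-0.001,0.02],"rotation": [0,0,0],"hand": 1},
    {"offset": [0,0,0.03],"rotation": [0,0,0],"hand": 1},
    {"offset": [0,0,0.03],"rotation": [0,0,0],"hand": 0.8},
    {"offset": [0,0,0.025],"rotation": [0,0,0],"hand": 0.6},
    {"offset": [0,0,0.013],"rotation": [0,0,0],"hand": 0.5},
    {"offset": [0,0,0],"rotation": [0,0,0],"hand": 0.5},
    {"offset": [0,0,0],"rotation": [0,0,0],"hand": 0.35},
    {"offset": [0,0,0],"rotation": [0,0,0],"hand": 0},
    {"offset": [0,0,0],"rotation": [0,0,0],"hand": 0},
    {"offset": [0,0,0],"rotation": [0,0,0],"hand": 0},
    {"offset": [0,0,0],"rotation": [0,0,0],"hand": 0}
  ],
  "grip_force": 25
}}

```text
time: 3.75
tool_pos: [521.3, 80.9, 87.9]
ee_rot: [0.0, -0.128, 0.992, 0.0]
contact_force: [0.2, 1.1, 0.3]
gripper_width: 25.2
finger_force: 0.0
```

Call:
{"api": "arm_command", "payload": {
  "deltas": [
    {"offset": [0,0,0],"rotation": [0,0,0],"hand": 0},
    {"offset": [0,0,0],"rotation": [0,0,0],"hand": 0},
    {"offset": [0,0,0],"rotation": [0,0,0],"hand": 0},
    {"offset": [0,0,0],"rotation": [0,0,0],"hand": 0}
  ]
}}

```text
time: 4.15
tool_pos: [521.5, 79.9, 87.7]
ee_rot: [0.0, -0.127, 0.992, -0.001]
contact_force: [0.6, -4.5, 3.6]
gripper_width: 19.6
finger_force: 25.0
```

```bash
python3 - <<'E'
from h import *
q0=.455
qs=np.linspace(q0,1.06,17)
p=np.array([-165*np.cos(qs),165*np.sin(qs)])
print(np.c_[-np.diff(p[0]),-np.diff(p[1])].round(1).tolist(), p[:,-1]-p[:,0])
E
```

```text
[[-2.8, -5.6], [-3.1, -5.4], [-3.3, -5.3], [-3.5, -5.2], [-3.7, -5.1], [-3.8, -4.9], [-4.0, -4.8], [-4.2, -4.6], [-4.4, -4.5], [-4.5, -4.3], [-4.7, -4.1], [-4.8, -3.9], [-5.0, -3.7], [-5.1, -3.6], [-5.3, -3.4], [-5.4, -3.2]] [67.54917614 71.42737281]
```

The barrel is held at 19.6 mm. I'll follow the arc, in two halves.

Call:
{"api": "arm_command", "payload": {
  "deltas": [
    {"offset": [-0.0028,0,-0.0056],"rotation": [0,0,0],"hand": 0},
    {"offset": [-0.0031,0,-0.0054],"rotation": [0,0,0],"hand": 0},
    {"offset": [-0.0033,0,-0.0053],"rotation": [0,0,0],"hand": 0},
    {"offset": [-0.0035,0,-0.0052],"rotation": [0,0,0],"hand": 0},
    {"offset": [-0.0037,0,-0.0051],"rotation": [0,0,0],"hand": 0},
    {"offset": [-0.0038,0,-0.0049],"rotation": [0,0,0],"hand": 0},
    {"offset": [-0.004,0,-0.0048],"rotation": [0,0,0],"hand": 0},
    {"offset": [-0.0042,0,-0.0046],"rotation": [0,0,0],"hand": 0},
    {"offset": [0,0,0],"rotation": [0,0,0],"hand": 0}
  ]
}}

```text
time: 5.05
tool_pos: [548.3, 87.1, 127.9]
ee_rot: [-0.001, -0.128, 0.992, -0.001]
contact_force: [0.9, -4.5, -2.0]
gripper_width: 19.6
finger_force: 25.0
```

Call:
{"api": "arm_command", "payload": {
  "deltas": [
    {"offset": [-0.0044,0,-0.0045],"rotation": [0,0,0],"hand": 0},
    {"offset": [-0.0045,0,-0.0043],"rotation": [0,0,0],"hand": 0},
    {"offset": [-0.0047,0,-0.0041],"rotation": [0,0,0],"hand": 0},
    {"offset": [-0.0048,0,-0.0039],"rotation": [0,0,0],"hand": 0},
    {"offset": [-0.005,0,-0.0037],"rotation": [0,0,0],"hand": 0},
    {"offset": [-0.0051,0,-0.0036],"rotation": [0,0,0],"hand": 0},
    {"offset": [-0.0053,0,-0.0034],"rotation": [0,0,0],"hand": 0},
    {"offset": [-0.0054,0,-0.0032],"rotation": [0,0,0],"hand": 0},
    {"offset": [0,0,0],"rotation": [0,0,0],"hand": 0},
    {"offset": [0,0,0],"rotation": [0,0,0],"hand": 0}
  ]
}}

```text
time: 6.05
tool_pos: [585.9, 97.2, 158.5]
ee_rot: [-0.001, -0.128, 0.992, -0.0]
contact_force: [0.9, -5.4, -5.6]
gripper_width: 19.6
finger_force: 25.0
```

```bash
python3 - <<'E'
from h import *
import cv2
for n,(r,c) in {"side":(100,215),"top":(145,130)}.items():
    a=robot.capture(n)[r:r+90,c:c+120,::-1]
    cv2.imwrite(f"pics/m_{n}.png",cv2.resize(a,(800,600),interpolation=cv2.INTER_CUBIC))
E
```

```text
(no output)
```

View pics/m_side.png

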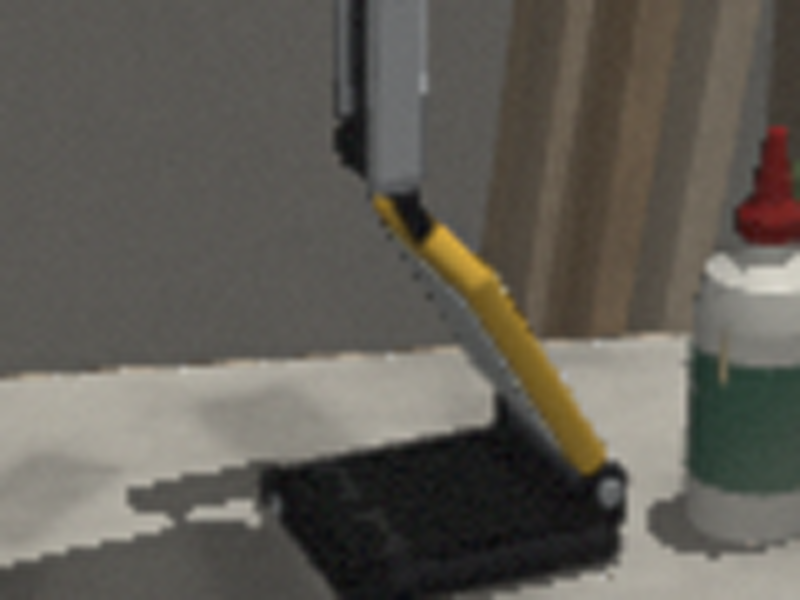

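The side view shows the panel standing at roughly 60°, with the arc numbers giving q ≈ 1.05. I'll release, back straight up, then check.

Call:
{"api": "arm_command", "payload": {
  "deltas": [
    {"offset": [0,0,0],"rotation": [0,0,0],"hand": 0.3},
    {"offset": [0,0,0],"rotation": [0,0,0],"hand": 0.6},
    {"offset": [0,0,0],"rotation": [0,0,0],"hand": 0.6},
    {"offset": [0,0,0],"rotation": [0,0,0],"hand": 0.6},
    {"offset": [0,0,0],"rotation": [0,0,0],"hand": 0.6},
    {"offset": [0,0,-0.02],"rotation": [0,0,0],"hand": 0.6},
    {"offset": [0,0,-0.03],"rotation": [0,0,0],"hand": 0.6},
    {"offset": [0.02,0,-0.03],"rotation": [0,0,0],"hand": 0.6},
    {"offset": [0.03,0,-0.02],"rotation": [0,0,0],"hand": 0.6},
    {"offset": [0.03,0,0],"rotation": [0,0,0],"hand": 0.6},
    {"offset": [0.03,0,0],"rotation": [0,0,0],"hand": 0.6},
    {"offset": [0.03,0,0],"rotation": [0,0,0],"hand": 0.6},
    {"offset": [0,0,0],"rotation": [0,0,0],"hand": 0.6},
    {"offset": [0,0,0],"rotation": [0,0,0],"hand": 0.6}
  ]
}}

```text
time: 7.55
tool_pos: [451.4, 62.7, 259.7]
ee_rot: [0.001, -0.128, 0.992, 0.0]
contact_force: [-0.3, -0.1, 0.8]
gripper_width: 56.3
finger_force: 0.0
```

```bash
python3 - <<'E'
from h import *
import cv2
a=robot.capture("side")[:,:,::-1]; cv2.imwrite("pics/side2.png",a)
b=a[100:190,215:335]
cv2.imwrite("pics/s2.png",cv2.resize(b,(800,600),interpolation=cv2.INTER_CUBIC))
for q in(.9,1.0,1.047,1.1,1.2):print(q,(proj("side",grip(663.6,120,.26,q))-[215,100]+.5)*6.667)
E
```

```text
0.9 [327.27823141 183.97625586]
1.0 [359.93040029 154.66695276]
1.047 [376.09147117 141.94233566]
1.1 [394.86260144 128.46337814]
1.2 [431.62103379 105.70789317]
```

View pics/s2.png

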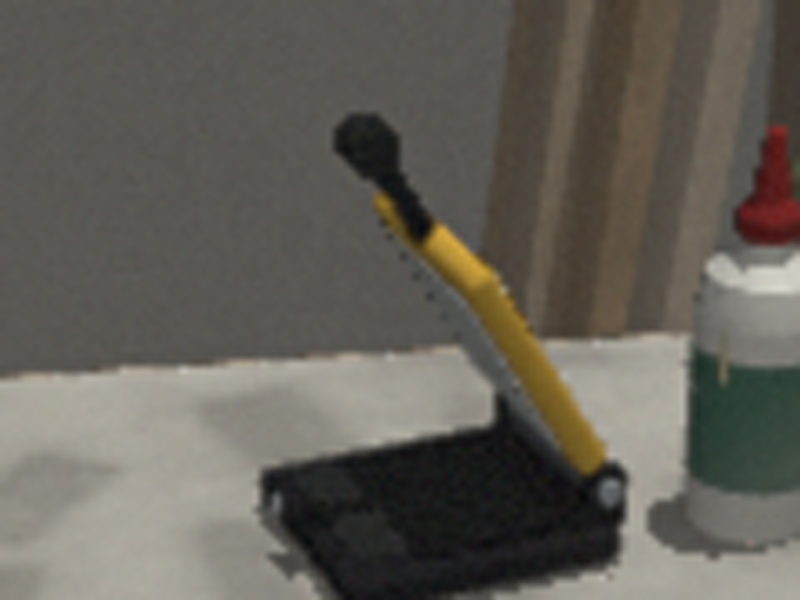

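The released grip is at about (367,146) in the crop, which gives q ≈ 1.03 (59°). The panel holds and the gripper is clear, so I'll hand in.

```bash
python3 -c "
from cell import robot
print(robot.sign_off())"
```

```text
the job is handed in; nothing more can be done
None
```

The yellow light is open at about 59° by the side camera and stayed there after release. The blue one was not touched, and the job is handed in at about 7.6 s.

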